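# Mount a turning blank on a sprung drive centre

## Task

Mount the square wooden blank on the lathe: pick it up from the bench and, without dropping it, lay it down so that it rests in the notches of the plywood cradle on the bed, still clear of the drive centre. Then push it steadily along the cradle, without ramming it, until the drive centre's sprung point is pushed right in and the end of the blank bears on the toothed ring, and finish while still holding it pressed there, square on the ring, ready for the tailstock to be brought up. Leave the tool rest, drill chuck and wax tin where they are.

Things in the scene. Friction and masses are not known exactly. Their poses are not given: they have to be found in the camera images.
- lathe: bench-top wood lathe, bolted down, grey-green, 0.85 m long, lying across in front of the robot. Origin on the bench straight below the drive ring's centre; y runs level along the spindle axis towards the headstock, x away from the robot, z up. Spindle axis 180 mm, bed top 78 mm and headstock top 250 mm above the bench; headstock face at y = 65 mm. Nothing on the bed but the cradle from y = 0 to -250 mm
- tail_tip (a point): tip of the tailstock's pointed centre, 295 mm from the ring on the spindle axis, out of the way. The banjo (empty tool-rest holder) sits on the bed between y = -252 and -297 mm of the lathe, up to 127 mm above the bench
- ring_face (a point): centre of the drive centre's toothed ring (steel, 30 mm across, fixed in the spindle), in the plane of its teeth, on the spindle axis 180 mm above the bench. Axes as the lathe's: the ring faces along -y, and the blank is pushed along +y. This ring is the hard stop
- point_tip (a point): tip of the sprung centre point, a 9 mm steel pin with a conical nose in the middle of the ring; it stands 8 mm out of the ring towards the blank when free
- drive_point (a joint): how far the sprung point has been pushed into the ring, m: 0 free, 0.008 when its tip is level with the teeth and a blank's end meets the ring. Its spring takes 3 N to start and 8 N at 0.008, and pushes a blank back out if let go; anything above that bears on the ring
- cradle: plywood cradle clamped on the bed, in line with the spindle. Origin at the centre of its underside, 78 mm above the bench, axes parallel to the lathe's. Two uprights, 15 mm thick and 110 mm wide, centred at y = -58 and +58 mm (101 mm free between them), 111 mm high over the origin. Between them only the base board and a clamp knob, up to 32 mm over the origin
- cradle_seat (a point): on the level of the cradle's notch floors, midway between its uprights, 157.5 mm above the bench. Each upright has a flat-bottomed notch open at the top, 48 mm wide, with walls upright for 15 mm and then flared outwards. A blank lying in the notches is centred on the spindle axis
- blank: the blank to mount: a plain square length of pine, 45 x 45 x 180 mm, about 0.24 kg, lying flat on the bench. Origin at the centre of its underside, y along its length, z up. Both ends are alike, with pencilled diagonals, and either may go to the drive
- blank_mid (a point): the middle of the blank, 22.5 mm above its underside; axes as the blank's
- blank_end_a (a point): centre of the blank's end face at its +y end, 90 mm from the middle
- blank_end_b (a point): centre of the blank's end face at its -y end, 90 mm from the middle
- tool_rest: bystander: the lathe's steel tool rest lying on the bench, a T of a bar 26 x 160 x 20 mm (long in y) with a 20 mm round post reaching 95 mm out along its -x. Origin at the underside of the bar's middle
- drill_chuck: bystander: steel drill chuck with taper shank, standing on its jaws, 42 mm across, 110 mm tall. Origin at the centre of its underside
- wax_tin: bystander: flat round aluminium tin, 64 mm across, 50 mm tall. Origin at the centre of its underside
Not all that is in view belongs to the job. Of the things that look like the blank, the smaller one is meant.

How it is judged:
By the outcome, as a careful person would: the job done as asked, in the order asked, and still so for the second after the job is handed in, while the arm keeps its last pose, push and grip.
It also fails if it takes over 48 s, if anything falls off the work surface, if the arm or the gripper's body presses on something with over 40 N, if the wrist force passes 120 N, or if a joint passes its speed limit or range.

## Robot

A 7-joint arm with a two-finger parallel gripper is mounted at the origin on the work surface. World frame = base frame: x ahead of the robot, y to its left, z up, the work surface at z = 0. Lengths are in m, angles in rad, forces in N, time in s.
With the tool pointing down it reaches from about 0.425 to 0.95 m from the base axis. Payload 4.7 kg.
Tool frame: the origin (TCP) lies midway between the tips of the shut fingers; the grasp point (between the pads) lies 19 mm behind it; z points along the fingers, y is the line along which they close (so a half turn about z gives the same grasp; the last joint's range is limited). The gripper opens to 85 mm and grips with 20 to 120 N. Pads are 22 mm wide; open, the fingers measure 114 mm over their backs; the gripper's body (76 mm by 85 mm) begins 54 mm behind the grasp point. The pads swing forward as they close: fully open they stand 13 mm farther back than shut.
Start: joints at [-1.271, 0.469, -0.049, 1.532, 0.024, 1.141, -0.082], TCP at [0.218, 0.639, 0.231] pointing down, gripper open.
Joint ranges: [-2.59, 2.59], [-0.33, 1.99], [-1.39, 1.29], [0.1, 2.45], [-1.04, 4.18], [0.21, 1.99], [-2.66, 2.66]. Speed limits (rad/s): [2.57, 2.57, 3.14, 3.14, 3.14, 3.14, 3.14].

## Interface

Orientations are given as [roll, pitch, yaw] about the fixed x, y, z axes, in that order (R = Rz(yaw) Ry(pitch) Rx(roll)).
In Python, from workcell import arm gives the robot as it stands. The module is installed in compiled form; this text tells all that it offers.
- The arm moves only by the tool servo_tool, never from a script. Its arguments are lists of equal length, an entry for each row: "slide": the shift along the world's x, y, z each as a share of 12 cm, from -1 to 1, a list of three; "angular": the turn, a rotation vector about the world's x, y, z each as a share of 45 degrees, from -1 to 1, a list of three; "jaw": the closure, from 0 (fully open) to 1 (shut). A call has 1 to 10 rows; each row is the pose to reach, as a shift and turn from the pose commanded when the call began; what a row does not reach only later rows make up. A row lasts 1/8 s, in which the tool goes at most 62.5 mm and 10.7 degrees, less where a joint would pass 70% of its speed; a pose out of reach is approached as far as the arm can. A call with a number of a shift or a turn outside -1 to 1 is refused whole. A call with a gripper value outside its range is refused whole. The fingers move at their own pace and stop on an object; "squeeze" is the grip in N (left out, the last holds). Time passes only in rows, so rows that repeat a pose let the fingers close. It gives the time, the measured TCP pose, the force, the opening and the grip force at its end, in the units of the state.
- arm.observe(): the state, without advancing time (a new reading comes with each control period).
- arm.grab_frame(name): name is "side" or "top" or "wrist"; returns a dict with "pixels" (400x640x3 uint8, red, green, blue), "range_z" (400x640 float32, m along the optical axis (not along the pixel's ray), 0 where there is no reading), "mtx" (3x3 intrinsics, pixels), "k1" (the pictures are not rectified: a ray, as slopes to the right and down, at radius r is drawn at 1 + k1 r^2 times it, then the intrinsics apply), "world_from_camera" (4x4, takes a point from camera to world coordinates); the wrist camera has in their place "T_tool_cam" (4x4, takes a point from camera to tool coordinates, whose origin is the TCP and whose axes are the flange's). Camera axes: x right, y up, looking along -z (the intrinsics and any distortion apply to the point x, -y, -z); pixel columns grow to the right and rows downward; lengths in m; the calibration is good to about 2 mm. A picture is of the moment at which its call begins: read the wrist's pose just before it.
- arm.finish_job(): hands the job in; it is judged then, once.
The state is a dict: "clock": time; "joint_positions": joint angles; "joint_velocities": joint speeds; "joint_torque": joint torques, N m; "ee_pos": TCP position; "orientation": TCP orientation; "ft_force": force on the tool from outside, world axes, zero at the start; "wrist_torque": the same for the moment, N m; "opening": opening from 0.0 (shut) to 1.0 (fully open); "grip_force": force on a finger pad.
Only numpy, scipy, OpenCV 4.12 (cv2) and the standard library are available. Lean on these libraries where they do the work, as an engineer would, in place of code of your own. Each camera call takes 0.05 s, during which the arm holds its last target. There are 200 camera calls.

## Working session

There is one attempt and no reset: what is moved stays moved. The work goes in short steps, Python scripts to look and compute and a tool call to move; the robot and the scene stay as the last step left them, time stands still between calls to the robot, and variables do not carry over. Pictures are saved under pics/ and viewed, at most 10 in all, crops included, and the job is handed in when it is done.

Besides the shell and the picture viewer there is one more tool, called after "Call:" as a command line: name --argument value ..., lists and objects as JSON in quotes. servo_tool: Moves the arm, as the interface text tells. Shift numbers are shares of 12 cm and turn numbers shares of 45 degrees, none past 1 either way. Its arguments: {"type":"object","properties":{"slide":{"type":"array"},"angular":{"type":"array"},"jaw":{"type":"array"},"squeeze":{"type":"number"}},"required":["slide","angular","jaw"]}

```bash
mkdir -p pics; cat > h.py <<'E'
import numpy as np, cv2
from workcell import arm
from scipy.spatial.transform import Rotation as R
def grab(name):
    s=arm.observe(); f=arm.grab_frame(name)
    if name=="wrist":
        T=np.eye(4); T[:3,:3]=R.from_euler('xyz',s['orientation']).as_matrix(); T[:3,3]=s['ee_pos']
        f['W']=T@f['T_tool_cam']
    else: f['W']=f['world_from_camera']
    return f
def rays(f,uv):
    uv=np.asarray(uv,float).reshape(-1,1,2)
    p=cv2.undistortPoints(uv,np.array(f['mtx'],float),np.array([f['k1'],0,0,0],float)).reshape(-1,2)
    return np.c_[p[:,0],-p[:,1],-np.ones(len(p))]
def onplane(f,uv,z):
    d=rays(f,uv)@f['W'][:3,:3].T; o=f['W'][:3,3]
    return o+d*((z-o[2])/d[:,2])[:,None]
def cloud(f):
    h,w=f['range_z'].shape; v,u=np.mgrid[:h,:w]
    c=rays(f,np.c_[u.ravel(),v.ravel()])*f['range_z'].reshape(-1,1)
    return (c@f['W'][:3,:3].T+f['W'][:3,3]).reshape(h,w,3)
def save(f,n): cv2.imwrite('pics/'+n,cv2.cvtColor(f['pixels'],cv2.COLOR_RGB2BGR))
E
python3 - <<'E'
from h import *
print(arm.observe())
for n in('top','side'):
    f=grab(n); save(f,n+'.png'); np.savez(n,**{k:np.array(v) for k,v in f.items()}); print(f['W'],f['mtx'],f['k1'])
E
```

```text
{'clock': 0.0, 'joint_positions': array([-1.2709218 ,  0.46941623, -0.04857675,  1.53368993,  0.0240779 ,
        1.14101151, -0.08229487]), 'joint_velocities': array([ 5.69787543e-04,  8.30187101e-04, -5.43759748e-04,  1.86603378e-04,
       -1.31168206e-03,  5.88071208e-04,  2.27319508e-05]), 'joint_torque': array([-7.74591535e-05, -5.10310256e+01, -4.64832690e-02, -2.37717515e+01,
        1.07075853e-02,  7.57819915e-03,  1.02138117e-05]), 'ee_pos': array([0.21775157, 0.63829238, 0.23028005]), 'orientation': array([-3.13965323e+00,  6.03364535e-05,  2.81282940e+00]), 'ft_force': array([ 0.08637404,  0.64523184, -0.17642203]), 'wrist_torque': array([ 0.01117048,  0.03901278, -0.01548629]), 'grip_force': 0.0, 'opening': 1.0008483827846264}
[[ 0.01494107  0.9899905  -0.14034093  0.36614846]
 [-0.99915827  0.02014509  0.03573404 -0.05363724]
 [ 0.03820354  0.1396889   0.98945819  1.13329488]
 [ 0.          0.          0.          1.        ]] [[362.33254458   0.         320.37778004]
 [  0.         362.33254458 196.51873277]
 [  0.           0.           1.        ]] -0.05431870972612017
[[ 0.96000166  0.17020613 -0.22232115  0.29033845]
 [-0.2793001   0.5262505  -0.80315121 -0.88485337]
 [-0.01970464  0.83312081  0.55273994  0.67615343]
 [ 0.          0.          0.          1.        ]] [[371.02049738   0.         316.75065847]
 [  0.         371.02049738 197.20872513]
 [  0.           0.           1.        ]] 0.023546786968545817
```

View pics/top.png

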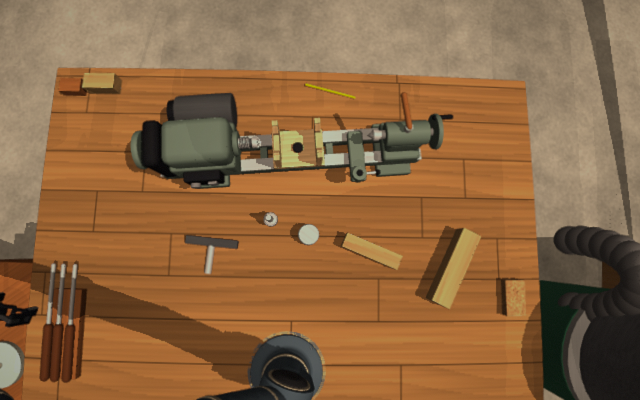

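View pics/side.png

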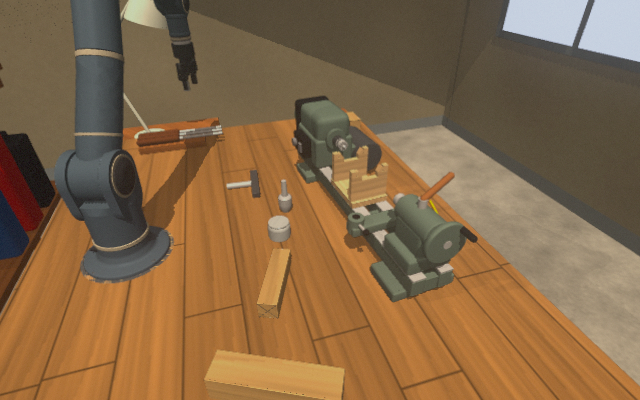

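The top view shows the blank at about (371,251), with the larger decoy at (456,267). The cradle uprights are at u≈276 and 319, and the headstock is to the left (+y). The side view agrees. Next I'll measure the blank and the cradle.

```bash
python3 - <<'E'
from h import *
for n in('top','side'):
    f=dict(np.load(n+'.npz')); P=cloud(f).reshape(-1,3)
    z=P[:,2]
    m=(z>.036)&(z<.055)&(P[:,0]>.3)&(P[:,0]<.5)&(P[:,1]>-.3)&(P[:,1]<-.08)
    q=P[m]; print(n,'blank',m.sum(),q.mean(0) if m.sum() else '')
    r=cv2.minAreaRect(q[:,:2].astype(np.float32)); print(r, cv2.boxPoints(r), np.median(q[:,2]))
    # cradle upright tops z~0.189 
    m=(z>.18)&(z<.197)&(P[:,0]>.4)&(P[:,0]<.8)&(P[:,1]>-.15)&(P[:,1]<.15)
    q=P[m]; print('tops',m.sum(), np.median(q[:,2]))
    np.set_printoptions(precision=4,suppress=True)
    lab=q[:,1]>np.median(q[:,1].mean())
    for s in (lab,~lab):
        k=q[s]; print(len(k),k.mean(0),k.min(0),k.max(0)); print(cv2.minAreaRect(k[:,:2].astype(np.float32)))
    # lathe things near ring
    m=(z>.13)&(z<.3)&(P[:,0]>.4)&(P[:,0]<.9)
    print('tall y range',P[m].min(0),P[m].max(0))
E
python3 - <<'E'
import cv2
a=cv2.imread('pics/top.png')[90:190,220:400]; b=cv2.imread('pics/side.png')[120:240,290:420]
import numpy as np
a=cv2.resize(a,(720,400)); b=cv2.resize(b,(0,0),fx=4,fy=4); 
cv2.imwrite('pics/b.png',cv2.resize(b,(520,480)));cv2.imwrite('pics/a.png',a)
E
```

```text
top blank 764 [ 0.36793247 -0.2259685   0.04585947]
((0.3792196810245514, -0.19206982851028442), (0.24090592563152313, 0.05445405840873718), 72.02702331542969) [[ 0.31615332 -0.29824355]
 [ 0.3679501  -0.31504634]
 [ 0.44228604 -0.0858961 ]
 [ 0.39048925 -0.06909332]] 0.04588113584533626
tops 475 0.18962163881388716
251 [0.638  0.1131 0.1908] [0.5943 0.0745 0.1803] [0.6731 0.15   0.1968]
((0.6275608539581299, 0.11250254511833191), (0.06743130832910538, 0.0796128585934639), 79.00159454345703)
224 [ 0.6572 -0.0219  0.188 ] [ 0.596  -0.0906  0.1801] [0.7172 0.0464 0.1936]
((0.6568141579627991, -0.02184397727251053), (0.11079558730125427, 0.13060754537582397), 5.108044624328613)
tall y range [ 0.5252 -0.4428  0.13  ] [0.7883 0.4067 0.2756]
side blank 902 [ 0.3667 -0.2259  0.0442]
((0.3768875300884247, -0.1928662210702896), (0.241719052195549, 0.05509985238313675), 72.4496841430664) [[ 0.3142 -0.2998]
 [ 0.3667 -0.3164]
 [ 0.4396 -0.0859]
 [ 0.3871 -0.0693]] 0.0443658437251217
tops 372 0.18681443741490625
211 [0.6319 0.1199 0.1888] [0.5849 0.0789 0.18  ] [0.6724 0.1498 0.197 ]
((0.6252081394195557, 0.11395281553268433), (0.06539763510227203, 0.08767876774072647), 83.6126937866211)
161 [ 0.6532 -0.028   0.185 ] [ 0.5933 -0.0926  0.18  ] [0.7136 0.0525 0.189 ]
((0.654111921787262, -0.020627625286579132), (0.11100620776414871, 0.13669677078723907), 5.417303085327148)
tall y range [ 0.4005 -0.4441  0.13  ] [0.8997 2.0879 0.3   ]
```

View pics/a.png

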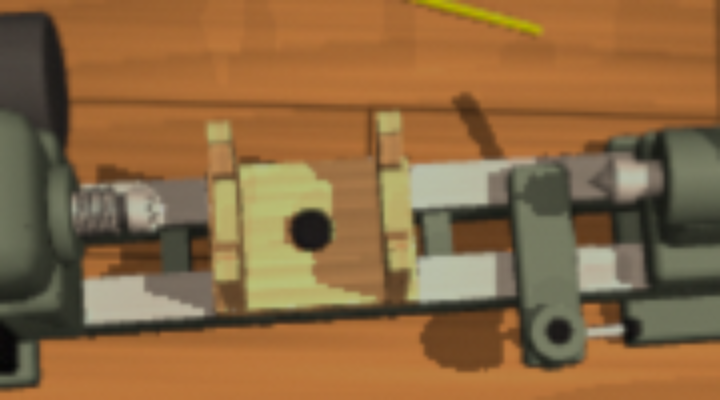

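```bash
python3 - <<'E'
from h import *
np.set_printoptions(precision=4,suppress=True)
a=np.radians(5.25); C=np.array([.655,-.021]); ex=np.array([np.cos(a),np.sin(a)]); ey=np.array([-np.sin(a),np.cos(a)])
for n in('top','side'):
    f=dict(np.load(n+'.npz')); A=cloud(f); P=A.reshape(-1,3); z=A[...,2]
    m=((z>.036)&(z<.055)&(A[...,0]>.3)&(A[...,0]<.5)&(A[...,1]>-.33)&(A[...,1]<-.08)).astype(np.uint8)
    k,l,st,c=cv2.connectedComponentsWithStats(cv2.erode(m,np.ones((2,2))))
    i=1+st[1:,4].argmax(); q=A[l==i]; r=cv2.minAreaRect(q[:,:2].astype(np.float32)); print(n,r,q.mean(0))
    # profile along spindle: cradle coords
    d=P[:,:2]-C; s=d@ey; t=d@ex
    for y in np.arange(.06,.2,.006):
        k=(abs(s-y)<.003)&(abs(t)<.03)&(P[:,2]>.15)
        if k.sum()>1: print('%.3f n%d zmax %.3f t %.4f..%.4f'%(y,k.sum(),P[k,2].max(),t[k].min(),t[k].max()))
E
```

```text
top ((0.35809358954429626, -0.25137683749198914), (0.17713133990764618, 0.04174134507775307), 67.89453125) [ 0.3587 -0.2492  0.0459]
0.060 n47 zmax 0.180 t -0.0270..0.0297
0.066 n10 zmax 0.171 t -0.0178..0.0269
0.096 n4 zmax 0.186 t -0.0001..0.0029
0.102 n13 zmax 0.199 t -0.0131..0.0133
0.108 n29 zmax 0.198 t -0.0132..0.0125
0.114 n24 zmax 0.198 t -0.0127..0.0125
0.120 n21 zmax 0.200 t -0.0124..0.0131
0.126 n20 zmax 0.195 t -0.0098..0.0123
0.132 n31 zmax 0.199 t -0.0141..0.0146
0.138 n25 zmax 0.203 t -0.0141..0.0143
0.144 n26 zmax 0.200 t -0.0145..0.0168
0.150 n31 zmax 0.198 t -0.0140..0.0173
0.156 n76 zmax 0.215 t -0.0290..0.0294
0.162 n57 zmax 0.219 t -0.0296..0.0298
0.168 n45 zmax 0.221 t -0.0299..0.0300
0.174 n116 zmax 0.243 t -0.0298..0.0298
0.180 n63 zmax 0.249 t -0.0286..0.0295
0.186 n61 zmax 0.251 t -0.0292..0.0291
0.192 n59 zmax 0.254 t -0.0295..0.0285
0.198 n59 zmax 0.254 t -0.0291..0.0289
side ((0.35953131318092346, -0.25140994787216187), (0.1783827841281891, 0.04237424582242966), 67.57276916503906) [ 0.3573 -0.2573  0.0443]
0.060 n20 zmax 0.180 t -0.0117..0.0286
0.066 n8 zmax 0.175 t -0.0155..0.0276
0.096 n2 zmax 0.179 t -0.0031..-0.0003
0.102 n21 zmax 0.193 t -0.0105..0.0129
0.108 n45 zmax 0.194 t -0.0163..0.0104
0.114 n9 zmax 0.192 t -0.0161..-0.0029
0.120 n10 zmax 0.194 t -0.0146..0.0074
0.126 n11 zmax 0.194 t -0.0176..0.0028
0.132 n18 zmax 0.196 t -0.0151..0.0111
0.138 n12 zmax 0.196 t -0.0167..0.0102
0.144 n11 zmax 0.196 t -0.0168..0.0106
0.150 n16 zmax 0.202 t -0.0264..0.0286
0.156 n143 zmax 0.213 t -0.0289..0.0280
0.162 n40 zmax 0.214 t -0.0300..0.0285
0.168 n61 zmax 0.237 t -0.0295..0.0297
0.174 n153 zmax 0.244 t -0.0300..0.0297
0.180 n34 zmax 0.245 t -0.0291..0.0275
0.186 n23 zmax 0.250 t -0.0298..0.0282
0.192 n28 zmax 0.250 t -0.0296..0.0283
0.198 n19 zmax 0.251 t -0.0294..0.0275
```

Call:
servo_tool --slide '[[0.28,-0.33,0.2],[0.55,-0.67,0.4],[0.83,-1,0.58]]' --angular '[[0,0,-0.18],[0,0,-0.35],[0,0,-0.52]]' --jaw '[0,0,0]'

```text
clock: 0.48
ee_pos: [0.3183, 0.5174, 0.3013]
orientation: [-3.141, 0.0, 2.4]
ft_force: [-0.3, -0.0, -0.2]
opening: 1.002
grip_force: 0.0
```

Call:
servo_tool --slide '[[0.28,-0.33,0],[0.55,-0.67,0],[0.83,-1,0]]' --angular '[[0,0,-0.18],[0,0,-0.35],[0,0,-0.52]]' --jaw '[0,0,0]'

```text
clock: 0.85
ee_pos: [0.4178, 0.3972, 0.3007]
orientation: [-3.141, 0.0, 1.992]
ft_force: [0.2, -0.3, -0.2]
opening: 1.002
grip_force: 0.0
```

Call:
servo_tool --slide '[[0.06,-0.33,0],[0.12,-0.67,0],[0.18,-1,0]]' --angular '[[0,0,-0.18],[0,0,-0.35],[0,0,-0.52]]' --jaw '[0,0,0]'

```text
clock: 1.23
ee_pos: [0.4387, 0.2772, 0.3005]
orientation: [-3.141, 0.0, 1.583]
ft_force: [-0.2, -0.7, -0.3]
opening: 1.002
grip_force: 0.0
```

Call:
servo_tool --slide '[[0,-0.33,0],[0,-0.67,0],[0,-1,0]]' --angular '[[0,0,-0.18],[0,0,-0.35],[0,0,-0.52]]' --jaw '[0,0,0]'

```text
clock: 1.6
ee_pos: [0.4383, 0.1573, 0.3006]
orientation: [-3.141, 0.0, 1.175]
ft_force: [-0.3, 0.3, 0.9]
opening: 1.002
grip_force: 0.0
```

Call:
servo_tool --slide '[[0,-0.33,0],[0,-0.67,0],[0,-1,0]]' --angular '[[0,0,0],[0,0,0],[0,0,0]]' --jaw '[0,0,0]'

```text
clock: 1.98
ee_pos: [0.4383, 0.0374, 0.3007]
orientation: [-3.141, -0.0, 1.179]
ft_force: [1.3, -0.3, -0.2]
opening: 1.0
grip_force: 0.0
```

Call:
servo_tool --slide '[[0,-0.33,0],[0,-0.67,0],[0,-1,0]]' --angular '[[0,0,0],[0,0,0],[0,0,0]]' --jaw '[0,0,0]'

```text
clock: 2.35
ee_pos: [0.4383, -0.0824, 0.3008]
orientation: [-3.141, -0.0, 1.179]
ft_force: [0.9, -0.5, 0.8]
opening: 1.0
grip_force: 0.0
```

Call:
servo_tool --slide '[[-0.1,-0.33,-0.1],[-0.2,-0.67,-0.3],[-0.3,-1,-0.6]]' --angular '[[0,0,0],[0,0,0],[0,0,0]]' --jaw '[0,0,0]'

```text
clock: 2.72
ee_pos: [0.4028, -0.2024, 0.2289]
orientation: [3.139, -0.001, 1.18]
ft_force: [1.0, 0.2, -0.8]
opening: 1.003
grip_force: 0.0
```

Call:
servo_tool --slide '[[-0.18,-0.2,-0.2],[-0.36,-0.4,-0.3],[-0.36,-0.4,-0.3]]' --angular '[[0,0,0.01],[0,0,0.01],[0,0,0.01]]' --jaw '[0,0,0]'

```text
clock: 3.1
ee_pos: [0.357, -0.2502, 0.192]
orientation: [-3.139, 0.0, 1.182]
ft_force: [1.2, -0.0, -0.4]
opening: 1.002
grip_force: 0.0
```

```bash
python3 - <<'E'
from h import *
np.set_printoptions(precision=4,suppress=True)
s=arm.observe(); print(s['ee_pos'],s['orientation'],s['joint_positions'])
f=grab('wrist'); save(f,'w1.png'); A=cloud(f); z=A[...,2]; print(f['T_tool_cam'])
m=((z>.036)&(z<.056)&(A[...,0]>.27)&(A[...,0]<.45)&(A[...,1]>-.36)&(A[...,1]<-.15)).astype(np.uint8)
k,l,st,c=cv2.connectedComponentsWithStats(cv2.erode(m,np.ones((3,3))))
i=1+st[1:,4].argmax(); q=A[l==i]; print(st[i],cv2.minAreaRect(q[:,:2].astype(np.float32)),q.mean(0))
E
```

```text
[ 0.357  -0.2502  0.192 ] [-3.1389  0.0003  1.1819] [-0.2705  0.1466  0.8789  2.1514 -0.1426  0.9038  0.303 ]
[[-0.0008  0.9587  0.2843  0.0727]
 [ 1.      0.0008  0.0001  0.0005]
 [-0.0001  0.2843 -0.9587 -0.1437]
 [ 0.      0.      0.      1.    ]]
[ 302   98   44  164 6316] ((0.3610776364803314, -0.2487390637397766), (0.17764347791671753, 0.04290764778852463), 67.74502563476562) [ 0.3639 -0.242   0.0461]
```

View pics/w1.png

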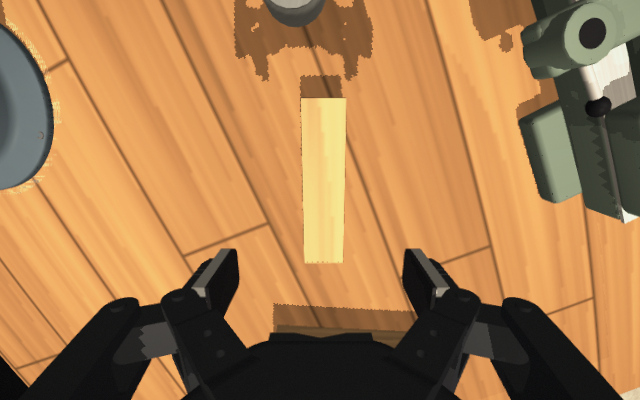

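Call:
servo_tool --slide '[[0.02,0,-0.35],[0.03,0,-0.7],[0.03,0,-1],[0.03,0,-1]]' --angular '[[0,0,0],[0,0,0],[0,0,0],[0,0,0]]' --jaw '[0,0,0,0]'

```text
clock: 3.65
ee_pos: [0.3626, -0.2476, 0.0715]
orientation: [-3.137, -0.0, 1.189]
ft_force: [-0.2, -0.1, 0.1]
opening: 0.998
grip_force: 0.0
```

Call:
servo_tool --slide '[[0,0,-0.2],[0,0,-0.4],[0,0,-0.53],[0,0,-0.53]]' --angular '[[0,0,0],[0,0,0],[0,0,0],[0,0,0]]' --jaw '[0,0,0,0]'

```text
clock: 4.15
ee_pos: [0.3644, -0.249, 0.0102]
orientation: [3.14, -0.001, 1.188]
ft_force: [-0.5, -0.3, 0.0]
opening: 0.996
grip_force: 0.0
```

Call:
servo_tool --slide '[[0,0,0],[0,0,0],[0,0,0],[0,0,0],[0,0,0],[0,0,0],[0,0,0]]' --angular '[[0,0,0],[0,0,0],[0,0,0],[0,0,0],[0,0,0],[0,0,0],[0,0,0]]' --jaw '[0.2,0.4,0.6,0.8,0.8,0.8,0.8]' --squeeze 70

```text
clock: 5.03
ee_pos: [0.3634, -0.249, 0.0103]
orientation: [3.141, -0.001, 1.187]
ft_force: [-0.9, 1.1, 8.9]
opening: 0.516
grip_force: 70.7
```

Call:
servo_tool --slide '[[0,0,0.1],[0,0,0.4],[0,0,0.7],[0,0,1],[0,0,1]]' --angular '[[0,0,0],[0,0,0],[0,0,0],[0,0,0],[0,0,0]]' --jaw '[0.8,0.8,0.8,0.8,0.8]'

```text
clock: 5.65
ee_pos: [0.3647, -0.2499, 0.1317]
orientation: [3.136, -0.001, 1.187]
ft_force: [0.1, -0.2, -1.8]
opening: 0.52
grip_force: 72.0
```

Call:
servo_tool --slide '[[0,0,0.4],[0,0,0.7],[0,0,1],[0,0,1]]' --angular '[[0,0,0],[0,0,0],[0,0,0],[0,0,0]]' --jaw '[0.8,0.8,0.8,0.8]'

```text
clock: 6.15
ee_pos: [0.3641, -0.2495, 0.2506]
orientation: [3.137, -0.002, 1.188]
ft_force: [-0.1, 0.6, -2.0]
opening: 0.526
grip_force: 72.6
```

```bash
cat > held.py <<'E'
from h import *
np.set_printoptions(precision=4,suppress=True)
s=arm.observe(); p=s['ee_pos']; Rt=R.from_euler('xyz',s['orientation']).as_matrix(); print(p,s['orientation'],s['joint_positions'])
def fit(n):
    f=grab(n); A=cloud(f).reshape(-1,3); px=f['pixels'].reshape(-1,3).astype(int)
    T=(A-p)@Rt   # tool coords
    hsv=cv2.cvtColor(f['pixels'],cv2.COLOR_RGB2HSV).reshape(-1,3)
    m=(abs(T[:,0])<.12)&(abs(T[:,1])<.04)&(T[:,2]<.02)&(T[:,2]>-.06)&(hsv[:,1]>60)&(hsv[:,2]>80)
    print(n,m.sum()); t=T[m]
    for i in range(3): print('tool','xyz'[i],np.percentile(t[:,i],[0,1,50,99,100]))
    return f,T,m
f,T,m=fit('wrist')
k=m&(abs(T[:,2]-np.median(T[m,2]))<.008)
t=T[k]; print('top z(tool) vs x slope',np.polyfit(t[:,0],t[:,2],1))
t=T[k]; print(cv2.minAreaRect((1000*t[:,:2]).astype(np.float32)))
f2,_,_=fit('side')
save(f,'w_h.png')
E
python3 held.py
```

```text
[ 0.3641 -0.2495  0.2506] [ 3.1374 -0.0017  1.1878] [-0.3975  0.0476  0.9585  2.072  -0.048   1.0389  0.2016]
wrist 28800
tool x [-0.0262 -0.0226  0.0435  0.0877  0.0891]
tool y [-0.0386 -0.0214  0.0004  0.0224  0.0397]
tool z [-0.0579 -0.0371 -0.0357 -0.0342 -0.008 ]
top z(tool) vs x slope [-0.0004 -0.0357]
((31.377004623413086, 1.7937240600585938), (115.19817352294922, 73.97566986083984), 0.308790922164917)
side 1564
tool x [-0.0941 -0.0933 -0.0601  0.0771  0.087 ]
tool y [-0.0384 -0.0248  0.0002  0.0204  0.0314]
tool z [-0.0543 -0.034  -0.0317  0.0106  0.0128]
```

View pics/w_h.png

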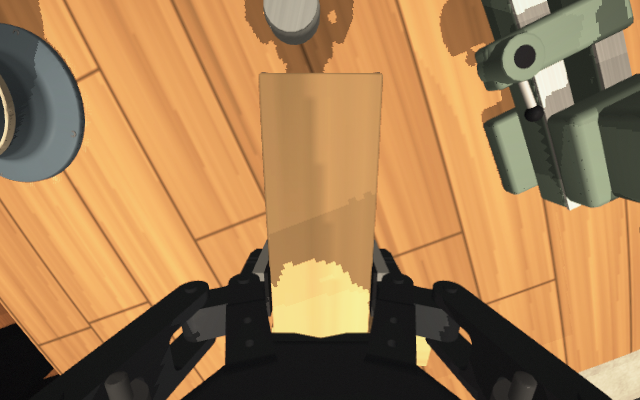

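The blank is held square. In tool x it spans -92 to +88 mm, and its bottom is about 10 mm below the TCP. I'll go to a spot behind the cradle and look from close by.

Call:
servo_tool --slide '[[0.25,0.1,0.2],[0.5,0.2,0.4],[0.75,0.3,0.4],[1,0.4,0.4]]' --angular '[[0,0,0.05],[0,0,0.1],[0,0,0.15],[0,0,0.2]]' --jaw '[0.8,0.8,0.8,0.8]'

```text
clock: 6.75
ee_pos: [0.4832, -0.2002, 0.2951]
orientation: [-3.138, 0.0, 1.345]
ft_force: [-0.4, -0.1, -1.5]
opening: 0.516
grip_force: 72.4
```

Call:
servo_tool --slide '[[0.25,0.1,0],[0.5,0.2,0],[0.75,0.3,0],[1,0.4,0]]' --angular '[[0,0,0.05],[0,0,0.1],[0,0,0.15],[0,0,0.2]]' --jaw '[0.8,0.8,0.8,0.8]'

```text
clock: 7.25
ee_pos: [0.6031, -0.1525, 0.2939]
orientation: [-3.136, -0.0, 1.502]
ft_force: [-0.4, -0.2, -0.5]
opening: 0.515
grip_force: 72.4
```

Call:
servo_tool --slide '[[0.25,0.1,0],[0.5,0.2,0],[0.5,0.27,0],[0.5,0.27,0],[0.5,0.27,0]]' --angular '[[0,0,0.07],[0,0,0.14],[0,0,0.2],[0,0,0.2],[0,0,0.2]]' --jaw '[0.8,0.8,0.8,0.8,0.8]'

```text
clock: 7.88
ee_pos: [0.6619, -0.1219, 0.2967]
orientation: [-3.14, -0.0, 1.656]
ft_force: [-1.0, 0.7, -1.0]
opening: 0.52
grip_force: 72.6
```

```bash
cat > look.py <<'E'
from h import *
np.set_printoptions(precision=4,suppress=True)
s=arm.observe(); p=s['ee_pos']; Rt=R.from_euler('xyz',s['orientation']).as_matrix(); print(p,s['orientation'],s['ft_force'])
f=grab('wrist'); save(f,'w_l.png'); A=cloud(f); np.savez('wl',A=A,p=p,Rt=Rt); P=A.reshape(-1,3)
a=np.radians(5.25); C=np.array([.6555,-.0212]); ex=np.array([np.cos(a),np.sin(a)]); ey=np.array([-np.sin(a),np.cos(a)])
d=P[:,:2]-C; S=d@ey; t=d@ex
for lo,hi in((.045,.07),(-.07,-.045)):
    m=(S>lo)&(S<hi)&(abs(t)<.07)&(P[:,2]>.182)&(P[:,2]<.2)
    print('upright',m.sum(),[ (np.percentile(v[m],[0,1,50,99,100])) for v in(S,t)]) if m.any() else None
    if m.any():
        q=P[m]; r=cv2.minAreaRect((1000*np.c_[t[m],S[m]]).astype(np.float32)); print(r,np.median(q[:,2]))
        for z in np.arange(.16,.192,.004):
            k=(S>lo)&(S<hi)&(abs(t)<.035)&(abs(P[:,2]-z)<.002)
            l=t[k&(t<0)]; g=t[k&(t>0)]
            if len(l) and len(g): print('z %.3f left max %.4f right min %.4f mid %.4f'%(z,l.max(),g.min(),(l.max()+g.min())/2))
m=(S>.085)&(S<.14)&(abs(t)<.03)&(P[:,2]>.165)&(P[:,2]<.2)
if m.any():
    for y in np.arange(.086,.14,.004):
        k=m&(abs(S-y)<.002)
        if k.any(): print('ring s %.3f n%d t %.4f..%.4f zmax %.4f'%(y,k.sum(),t[k].min(),t[k].max(),P[k,2].max()))
E
python3 look.py
```

```text
[ 0.6619 -0.1219  0.2967] [-3.1402 -0.0001  1.6559] [-0.9574  0.6594 -0.9817]
upright 1291 [array([0.0493, 0.0499, 0.0558, 0.0631, 0.0643]), array([-0.0533, -0.0525, -0.0272,  0.0566,  0.0574])]
((2.0269737243652344, 56.9141731262207), (110.64289855957031, 14.991491317749023), 0.13103336095809937) 0.1886380341352598
z 0.160 left max -0.0005 right min 0.0003 mid -0.0001
z 0.164 left max -0.0225 right min 0.0262 mid 0.0018
z 0.168 left max -0.0220 right min 0.0260 mid 0.0020
z 0.172 left max -0.0220 right min 0.0259 mid 0.0020
z 0.176 left max -0.0222 right min 0.0260 mid 0.0019
z 0.180 left max -0.0244 right min 0.0289 mid 0.0023
z 0.184 left max -0.0265 right min 0.0312 mid 0.0023
z 0.188 left max -0.0286 right min 0.0338 mid 0.0026
upright 142 [array([-0.0657, -0.0657, -0.0585, -0.0507, -0.0507]), array([0.0498, 0.05  , 0.0535, 0.0572, 0.0573])]
((53.45413589477539, -58.163597106933594), (15.235166549682617, 7.374146938323975), 87.17393493652344) 0.1896025995735012
```

View pics/w_l.png

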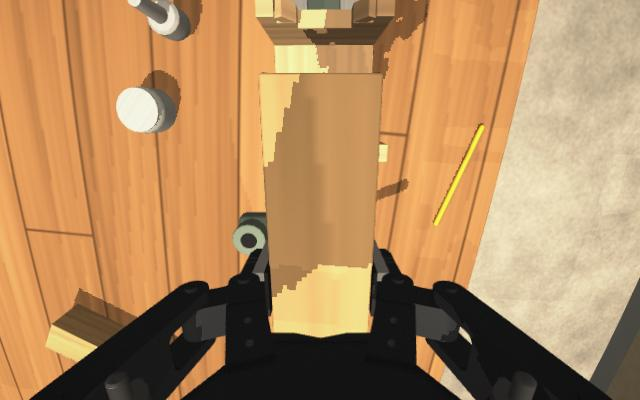

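```bash
python3 - <<'E'
from h import *
d=np.load('wl.npz'); A=d['A'].reshape(-1,3); p=d['p']; Rt=d['Rt']; T=(A-p)@Rt
m=(T[:,2]>-.042)&(T[:,2]<-.030)&(abs(T[:,1])<.03)
X=[];L=[];H=[]
for x in np.arange(.03,.088,.004):
    k=m&(abs(T[:,0]-x)<.002); X.append(x);L.append(T[k,1].min());H.append(T[k,1].max())
L=np.array(L);H=np.array(H)
print(L*1e3,H*1e3,np.polyfit(X,(L+H)/2,1)*[57.3,1000], 'end',T[m,0].max())
# blank mid-line in cradle coordinates, cradle yaw 5.38, using measured upright (t,s)=(.002,.057)
a=np.radians(5.25); C=np.array([.6555,-.0212]); ex=np.array([np.cos(a),np.sin(a)]); ey=np.array([-np.sin(a),np.cos(a)])
U=C+.002*ex+.057*ey; a=np.radians(5.38); ex=np.array([np.cos(a),np.sin(a)]); ey=np.array([-np.sin(a),np.cos(a)])
Cc=U-.058*ey; print('cradle',Cc,'TCP target',Cc-.0135*ey, 'now t,s',(p[:2]-Cc)@ex,(p[:2]-Cc)@ey)
E
```

```text
[-21.71846238 -21.87417542 -21.74423712 -21.82990838 -21.99628355
 -21.76364084 -21.99903746 -21.6949574  -21.79471081 -22.04617551
 -21.81841157 -22.15511672 -22.24598829 -21.92031353 -22.12018636] [22.83088319 23.1563567  22.84821149 23.18391136 23.20071931 23.0873336
 23.25550761 22.99792095 23.61281619 23.14507637 22.66982145 22.98900993
 22.97970898 22.79691528 23.23479318] [-0.18665753  0.76451716] end 0.0887575469556288
cradle [ 0.65771414 -0.02200061] TCP target [ 0.65897991 -0.03544114] now t,s -0.005149066701029976 -0.09980851979329203
```

Call:
servo_tool --slide '[[0,0.25,0],[-0.02,0.5,0],[-0.03,0.72,0],[-0.03,0.72,-0.2],[-0.03,0.72,-0.4],[-0.03,0.72,-0.6],[-0.03,0.72,-0.68],[-0.03,0.72,-0.68],[-0.03,0.72,-0.68]]' --angular '[[0,0,0.007],[0,0,0.007],[0,0,0.007],[0,0,0.007],[0,0,0.007],[0,0,0.007],[0,0,0.007],[0,0,0.007],[0,0,0.007]]' --jaw '[0.8,0.8,0.8,0.8,0.8,0.8,0.8,0.8,0.8]'

```text
clock: 9.05
ee_pos: [0.6601, -0.0347, 0.217]
orientation: [3.139, 0.0, 1.663]
ft_force: [-0.1, 0.4, -1.5]
opening: 0.514
grip_force: 72.6
```

```bash
sed 's/0.6555,-.0212/.6577,-.0220/;s/\.6555,-\.0212/.6577,-.0220/;s/5\.25/5.38/' look.py > look2.py; python3 look2.py; python3 - <<'E'
from h import *
d=np.load('wl.npz'); A=d['A'].reshape(-1,3); p=d['p']; Rt=d['Rt']; T=(A-p)@Rt
a=np.radians(5.38); C=np.array([.6577,-.0220]); ex=np.array([np.cos(a),np.sin(a)]); ey=np.array([-np.sin(a),np.cos(a)])
m=(T[:,2]>-.042)&(T[:,2]<-.030)&(abs(T[:,1])<.03)&(T[:,0]>.03)
t=(A[:,:2]-C)@ex; s=(A[:,:2]-C)@ey
for y in np.arange(.02,.075,.008):
    k=m&(abs(s-y)<.003)
    if k.any(): print('%.3f mid t %.4f w %.4f'%(y,(t[k].min()+t[k].max())/2,np.ptp(t[k])))
print('end s',s[m].max(), 'TCP t,s',(p[:2]-C)@ex,(p[:2]-C)@ey)
E
```

```text
[ 0.6601 -0.0347  0.217 ] [3.1395 0.0002 1.6634] [-0.1046  0.3789 -1.5023]
upright 1717 [array([0.0514, 0.0516, 0.0591, 0.0662, 0.0668]), array([-0.0549, -0.0544, -0.0354,  0.0545,  0.0551])]
((0.11232376098632812, 58.836002349853516), (15.153877258300781, 109.98503112792969), 89.42545318603516) 0.18928367062839188
ring s 0.098 n49 t -0.0021..0.0025 zmax 0.1847
ring s 0.102 n116 t -0.0038..0.0048 zmax 0.1867
ring s 0.106 n602 t -0.0146..0.0147 zmax 0.1971
ring s 0.110 n554 t -0.0145..0.0152 zmax 0.1974
ring s 0.114 n451 t -0.0144..0.0151 zmax 0.1979
ring s 0.118 n388 t -0.0142..0.0149 zmax 0.1973
ring s 0.122 n42 t -0.0149..0.0149 zmax 0.1920
0.020 mid t 0.0017 w 0.0451
0.028 mid t 0.0018 w 0.0451
0.036 mid t 0.0019 w 0.0451
0.044 mid t 0.0018 w 0.0451
0.052 mid t 0.0018 w 0.0450
0.060 mid t 0.0017 w 0.0450
0.068 mid t 0.0017 w 0.0451
end s 0.07589266555749542 TCP t,s 0.0012257296580612425 -0.012887313570401739
```

View pics/w_l.png

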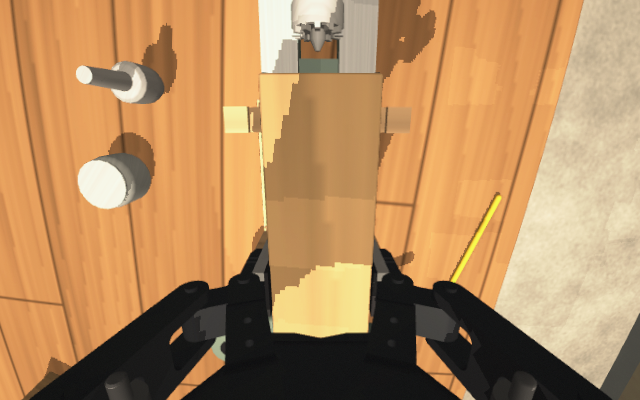

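The blank sits 1.6 mm off towards +x relative to the cradle centre. The ring teeth are at s≈0.105 and the blank's end is at 0.076. I'll correct that and lower it.

Call:
servo_tool --slide '[[-0.014,0,0],[-0.014,0,-0.08],[-0.014,0,-0.16],[-0.014,0,-0.2],[-0.014,0,-0.2]]' --angular '[[0,0,0],[0,0,0],[0,0,0],[0,0,0],[0,0,0]]' --jaw '[0.8,0.8,0.8,0.8,0.8]'

```text
clock: 9.72
ee_pos: [0.6575, -0.0343, 0.1909]
orientation: [-3.14, 0.0, 1.664]
ft_force: [-0.2, -0.4, -1.0]
opening: 0.515
grip_force: 72.6
```

Call:
servo_tool --slide '[[0.007,0,0],[0.007,0,-0.04],[0.007,0,-0.08],[0.007,0,-0.12],[0.007,0,-0.14],[0.007,0,-0.14]]' --angular '[[0,0,0],[0,0,0],[0,0,0],[0,0,0],[0,0,0],[0,0,0]]' --jaw '[0.8,0.8,0.8,0.8,0.8,0.8]'

```text
clock: 10.48
ee_pos: [0.6585, -0.0343, 0.1746]
orientation: [-3.141, -0.0, 1.664]
ft_force: [0.2, -1.4, -2.3]
opening: 0.52
grip_force: 72.6
```

```bash
cat > m.py <<'E'
from h import *
np.set_printoptions(precision=4,suppress=True)
s=arm.observe(); p=s['ee_pos']; Rt=R.from_euler('xyz',s['orientation']).as_matrix(); print(p,s['ft_force'],s['wrist_torque'])
f=grab('wrist'); save(f,'w_m.png'); A=cloud(f).reshape(-1,3); T=(A-p)@Rt
a=np.radians(5.38); C=np.array([.6577,-.0220]); ex=np.array([np.cos(a),np.sin(a)]); ey=np.array([-np.sin(a),np.cos(a)])
t=(A[:,:2]-C)@ex; S=(A[:,:2]-C)@ey
m=(T[:,2]>-.042)&(T[:,2]<-.030)&(abs(T[:,1])<.03)&(T[:,0]>.03)
for y in (.03,.045,.06):
    k=m&(abs(S-y)<.003)
    if k.any(): print('%.3f mid t %.4f w %.4f z %.4f'%(y,(t[k].min()+t[k].max())/2,np.ptp(t[k]),np.median(A[k,2])))
print('end s',S[m].max())
m=(S>.04)&(S<.075)&(abs(t)>.03)&(abs(t)<.07)&(A[:,2]>.185)&(A[:,2]<.195)
print('upright t %.4f %.4f s %.4f %.4f'%(t[m].min(),t[m].max(),S[m].min(),S[m].max()))
m=(S>.095)&(S<.13)&(abs(t)<.03)&(A[:,2]>.165)&(A[:,2]<.2)
for y in np.arange(.094,.13,.002):
    k=m&(abs(S-y)<.001)
    if k.any(): print('ring s %.3f t %.4f..%.4f'%(y,t[k].min(),t[k].max()))
E
python3 m.py
```

```text
[ 0.6585 -0.0343  0.1746] [ 0.2366 -1.3692 -2.2642] [-0.0151 -0.0173  0.0139]
0.030 mid t 0.0004 w 0.0453 z 0.2102
0.045 mid t 0.0004 w 0.0454 z 0.2102
0.060 mid t 0.0002 w 0.0449 z 0.2102
end s 0.07651521663240074
upright t -0.0556 0.0554 s 0.0513 0.0665
ring s 0.098 t -0.0019..0.0025
ring s 0.100 t -0.0028..0.0033
ring s 0.102 t -0.0036..0.0046
ring s 0.104 t -0.0126..0.0112
ring s 0.106 t -0.0143..0.0148
ring s 0.108 t -0.0143..0.0148
ring s 0.110 t -0.0143..0.0154
```

Call:
servo_tool --slide '[[0,0,-0.02],[0,0,-0.035],[0,0,-0.045],[0,0,-0.055],[0,0,-0.055]]' --angular '[[0,0,0],[0,0,0],[0,0,0],[0,0,0],[0,0,0]]' --jaw '[0.8,0.8,0.8,0.8,0.8]'

```text
clock: 11.15
ee_pos: [0.6586, -0.0343, 0.1682]
orientation: [-3.141, -0.0, 1.664]
ft_force: [-0.1, -0.3, -2.0]
opening: 0.516
grip_force: 72.6
```

Call:
servo_tool --slide '[[0,0,-0.005],[0,0,-0.01],[0,0,-0.01]]' --angular '[[0,0,0],[0,0,0],[0,0,0]]' --jaw '[0.8,0.8,0.8]'

```text
clock: 11.52
ee_pos: [0.6588, -0.0344, 0.1679]
orientation: [3.141, -0.0, 1.664]
ft_force: [-2.4, 0.6, 4.8]
opening: 0.515
grip_force: 73.1
```

Call:
servo_tool --slide '[[0,0,-0.005],[0,0,-0.01],[0,0,-0.01]]' --angular '[[0,0,0],[0,0,0],[0,0,0]]' --jaw '[0.8,0.8,0.8]'

```text
clock: 11.9
ee_pos: [0.6588, -0.0344, 0.1679]
orientation: [3.141, -0.001, 1.664]
ft_force: [-4.6, 1.0, 10.7]
opening: 0.517
grip_force: 74.0
```

Call:
servo_tool --slide '[[0,0,0.008],[0,0,0.008],[0,0,0.008],[0,0,0.008],[0,0,0.008]]' --angular '[[0,0,0],[0,0,0],[0,0,0],[0,0,0],[0,0,0]]' --jaw '[0.8,0.35,0.35,0.35,0.35]'

```text
clock: 12.52
ee_pos: [0.6587, -0.0344, 0.1667]
orientation: [-3.141, 0.0, 1.664]
ft_force: [0.4, 0.9, 0.5]
opening: 0.649
grip_force: 0.0
```

```bash
python3 m.py
```

```text
[ 0.6587 -0.0344  0.1667] [0.367  0.8905 0.4981] [-0.0176  0.0097 -0.0405]
0.030 mid t 0.0006 w 0.0453 z 0.2035
0.045 mid t 0.0006 w 0.0452 z 0.2036
0.060 mid t 0.0003 w 0.0451 z 0.2036
end s 0.07630575434636462
upright t -0.0557 0.0554 s 0.0511 0.0666
ring s 0.096 t 0.0012..0.0012
ring s 0.098 t -0.0016..0.0024
ring s 0.100 t -0.0028..0.0033
ring s 0.102 t -0.0036..0.0045
ring s 0.104 t -0.0057..0.0140
ring s 0.106 t -0.0143..0.0148
ring s 0.108 t -0.0128..0.0137
ring s 0.110 t -0.0075..0.0060
```

Call:
servo_tool --slide '[[0,0,0.008],[0,0,0.008],[0,0,0.008],[0,0,0.008],[0,0,0.008],[0,0,0.008]]' --angular '[[0,0,0],[0,0,0],[0,0,0],[0,0,0],[0,0,0],[0,0,0]]' --jaw '[0.35,0.6,0.8,0.8,0.8,0.8]' --squeeze 80

```text
clock: 13.32
ee_pos: [0.659, -0.0344, 0.1683]
orientation: [3.141, 0.0, 1.664]
ft_force: [-0.3, -0.6, 4.8]
opening: 0.513
grip_force: 82.3
```

Call:
servo_tool --slide '[[-0.002,0.02,0],[-0.004,0.04,0],[-0.006,0.06,0],[-0.008,0.08,0],[-0.009,0.1,0],[-0.011,0.12,0],[-0.012,0.13,0],[-0.012,0.13,0]]' --angular '[[0,0,0],[0,0,0],[0,0,0],[0,0,0],[0,0,0],[0,0,0],[0,0,0],[0,0,0]]' --jaw '[0.8,0.8,0.8,0.8,0.8,0.8,0.8,0.8]'

```text
clock: 14.32
ee_pos: [0.6573, -0.0195, 0.1683]
orientation: [3.141, 0.001, 1.663]
ft_force: [0.7, -3.6, 5.4]
opening: 0.516
grip_force: 82.4
```

Call:
servo_tool --slide '[[-0.001,0.013,0],[-0.002,0.026,0],[-0.004,0.04,0],[-0.005,0.053,0],[-0.006,0.066,0],[-0.007,0.08,0],[-0.007,0.08,0]]' --angular '[[0,0,0],[0,0,0],[0,0,0],[0,0,0],[0,0,0],[0,0,0],[0,0,0]]' --jaw '[0.8,0.8,0.8,0.8,0.8,0.8,0.8]'

```text
clock: 15.2
ee_pos: [0.6565, -0.0115, 0.1683]
orientation: [3.141, 0.003, 1.662]
ft_force: [0.1, -6.1, 4.4]
opening: 0.518
grip_force: 82.5
```

```bash
python3 m.py
```

```text
[ 0.6565 -0.0115  0.1683] [ 0.1095 -6.1063  4.4047] [-1.114  -0.0295  0.0212]
0.045 mid t 0.0005 w 0.0452 z 0.2036
0.060 mid t 0.0005 w 0.0453 z 0.2036
end s 0.11869831158882371
upright t -0.0555 0.0555 s 0.0510 0.0669
ring s 0.102 t -0.0029..0.0035
ring s 0.104 t -0.0042..0.0048
ring s 0.106 t -0.0144..0.0146
ring s 0.108 t -0.0143..0.0150
ring s 0.110 t -0.0147..0.0148
ring s 0.112 t -0.0147..0.0147
ring s 0.114 t -0.0144..0.0146
ring s 0.116 t -0.0142..0.0153
ring s 0.118 t -0.0147..0.0152
ring s 0.120 t -0.0150..0.0150
ring s 0.122 t -0.0144..0.0150
ring s 0.124 t -0.0106..0.0115
ring s 0.126 t -0.0112..0.0116
ring s 0.128 t -0.0113..0.0114
```

Call:
servo_tool --slide '[[-0.001,0.008,0],[-0.001,0.016,0],[-0.002,0.024,0],[-0.003,0.032,0],[-0.003,0.036,0],[-0.003,0.036,0]]' --angular '[[0,0,0],[0,0,0],[0,0,0],[0,0,0],[0,0,0],[0,0,0]]' --jaw '[0.8,0.8,0.8,0.8,0.8,0.8]'

```text
clock: 16.0
ee_pos: [0.6561, -0.0085, 0.1684]
orientation: [3.141, 0.005, 1.661]
ft_force: [1.5, -8.0, 4.0]
opening: 0.512
grip_force: 82.5
```

Call:
servo_tool --slide '[[0,0.005,0],[-0.001,0.01,0],[-0.001,0.01,0]]' --angular '[[0,0,0],[0,0,0],[0,0,0]]' --jaw '[0.8,0.8,0.8]'

```text
clock: 16.38
ee_pos: [0.656, -0.0076, 0.1684]
orientation: [3.141, 0.005, 1.661]
ft_force: [1.1, -8.6, 5.5]
opening: 0.513
grip_force: 82.5
```

Call:
servo_tool --slide '[[0,0.006,0],[-0.001,0.012,0],[-0.001,0.018,0],[-0.001,0.018,0]]' --angular '[[0,0,0],[0,0,0],[0,0,0],[0,0,0]]' --jaw '[0.8,0.8,0.8,0.8]'

```text
clock: 16.88
ee_pos: [0.6559, -0.006, 0.1684]
orientation: [3.141, 0.006, 1.661]
ft_force: [0.9, -9.1, 4.7]
opening: 0.516
grip_force: 82.5
```

Call:
servo_tool --slide '[[0,0.005,0],[-0.001,0.01,0],[-0.001,0.01,0]]' --angular '[[0,0,0],[0,0,0],[0,0,0]]' --jaw '[0.8,0.8,0.8]'

```text
clock: 17.25
ee_pos: [0.6558, -0.0051, 0.1685]
orientation: [3.141, 0.006, 1.66]
ft_force: [1.2, -10.1, 4.1]
opening: 0.511
grip_force: 82.5
```

Call:
servo_tool --slide '[[0,0.005,0],[-0.001,0.01,0],[-0.001,0.01,0]]' --angular '[[0,0,0],[0,0,0],[0,0,0]]' --jaw '[0.8,0.8,0.8]'

```text
clock: 17.62
ee_pos: [0.6557, -0.005, 0.1685]
orientation: [3.14, 0.007, 1.66]
ft_force: [0.4, -12.1, 3.1]
opening: 0.515
grip_force: 82.4
```

Call:
servo_tool --slide '[[0,0.005,0],[-0.001,0.01,0],[-0.001,0.01,0]]' --angular '[[0,0,0],[0,0,0],[0,0,0]]' --jaw '[0.8,0.8,0.8]'

```text
clock: 18.0
ee_pos: [0.6556, -0.0051, 0.1685]
orientation: [3.14, 0.009, 1.658]
ft_force: [1.7, -13.4, 3.6]
opening: 0.517
grip_force: 82.4
```

```bash
cat > tilt.py <<'E'
from h import *
np.set_printoptions(precision=4,suppress=True)
s=arm.observe(); p=s['ee_pos']; Rt=R.from_euler('xyz',s['orientation']).as_matrix(); print(p,s['orientation'],s['ft_force'],s['wrist_torque'])
a=np.radians(5.38); C=np.array([.6577,-.0220]); ex=np.array([np.cos(a),np.sin(a)]); ey=np.array([-np.sin(a),np.cos(a)])
for n in('wrist','side','top'):
    f=grab(n); A=cloud(f).reshape(-1,3); T=(A-p)@Rt
    t=(A[:,:2]-C)@ex; S=(A[:,:2]-C)@ey
    m=(abs(A[:,2]-.2025)<.008)&(abs(t)<.018)&(S>-.085)&(S<.1)&(abs(S-.015)>(.03 if n=='wrist' else .05))
    if m.sum()>20: print(n,m.sum(),'slope deg %.3f z0 %.4f'%tuple(np.polyfit(S[m],A[m,2],1)*[57.3,1]), S[m].min(),S[m].max())
    if n=='wrist':
        k=[[y,(t[q].min()+t[q].max())/2] for y in np.arange(.046,.1,.004) for q in [(abs(S-y)<.002)&(abs(A[:,2]-.2035)<.004)&(abs(t)<.028)] if q.any()]
        print('yaw of blank rel 5.38: %.3f deg, mid %.4f'%tuple(np.polyfit(*np.array(k).T,1)*[-57.3,1]))
        ss=S[(abs(A[:,2]-.2035)<.003)&(abs(t)<.02)]; print('end s',ss[ss<.115].max()); save(f,'w_t.png')
E
python3 tilt.py
```

```text
[ 0.6556 -0.0051  0.1685] [3.1402 0.0088 1.6584] [  1.7014 -13.4482   3.6189] [-2.3926 -0.2914  0.013 ]
wrist 13145 slope deg -0.307 z0 0.2040 0.04500160435127174 0.09999964046749305
yaw of blank rel 5.38: -0.105 deg, mid 0.0002
end s 0.10586503081804192
side 129 slope deg 0.360 z0 0.2014 -0.07724268250887588 0.09899896151772791
top 192 slope deg -1.391 z0 0.2027 -0.07476707269235343 -0.035194615547900536
```

View pics/w_t.png

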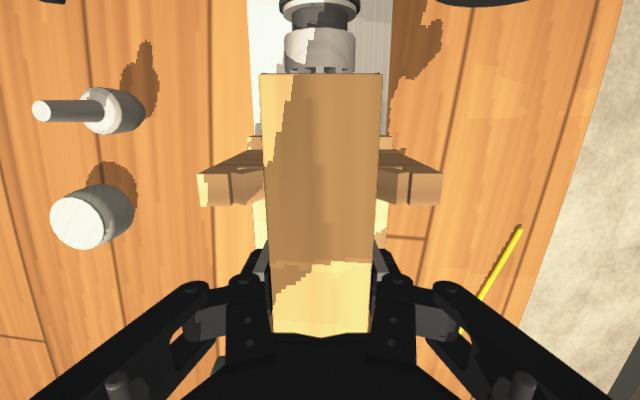

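The blank's end is on the ring: the TCP stopped at y≈-0.005, the force is rising, and the picture shows no gap at v≈70. I'll level the small compliance tilt and press a little harder.

Call:
servo_tool --slide '[[0,0.006,0],[-0.001,0.012,0],[-0.001,0.02,0],[-0.002,0.028,0],[-0.003,0.034,0],[-0.003,0.034,0]]' --angular '[[0.003,0,0.001],[0.006,0,0.002],[0.01,0,0.003],[0.014,0,0.004],[0.016,0,0.005],[0.016,0,0.005]]' --jaw '[0.8,0.8,0.8,0.8,0.8,0.8]'

```text
clock: 18.9
ee_pos: [0.6557, -0.0049, 0.1685]
orientation: [3.138, 0.002, 1.66]
ft_force: [3.8, -18.4, 1.2]
opening: 0.509
grip_force: 82.1
```

```bash
python3 tilt.py
```

```text
[ 0.6557 -0.0049  0.1685] [3.138  0.0019 1.6598] [  3.818  -18.3662   1.2328] [-3.9599 -0.5874 -0.1891]
wrist 13080 slope deg -0.252 z0 0.2039 0.045002356865062654 0.09999895903655313
yaw of blank rel 5.38: -0.112 deg, mid 0.0002
end s 0.10595074601610886
side 132 slope deg 0.610 z0 0.2016 -0.0754282287794641 0.0963893359483975
top 193 slope deg -1.252 z0 0.2027 -0.07494375109666802 -0.03525777294729266
```

Call:
servo_tool --slide '[[0,0,0],[0,0,0],[0,0,0],[0,0,0]]' --angular '[[0,0,0],[0,0,0],[0,0,0],[0,0,0]]' --jaw '[0.8,0.8,0.8,0.8]'

```text
clock: 19.55
ee_pos: [0.6557, -0.0048, 0.1685]
orientation: [3.138, 0.002, 1.66]
ft_force: [2.9, -18.1, 0.8]
opening: 0.517
grip_force: 82.1
```

```bash
python3 -c "
from workcell import arm
print(arm.finish_job())"
```

```text
the job is handed in; nothing more can be done
None
```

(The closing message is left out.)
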